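Pair the rear light with its console

TASK

Pair the orange rear light with the grey console, using only the closed fingertips and picking nothing up: first press down the raised, green-striped end of the white rocker switch so that it tips fully on, then push the blue key all the way in so that it stays in, and last press the white button on the rear light fully down and finish while still holding it down. Keep to that order, never press the red key, and leave the light lying in its cradle and the other loose things on the counter where they are.

Things in the scene. Friction and masses are not known exactly. Their poses are not given: they have to be found in the camera images.
- console: Fixed grey console box with a dark top plate, 125 (x) x 260 (y) x 40 mm high; origin at the centre of its underside on the counter, z up. Its place on the counter and yaw vary. On its top, on the line x = 0 at y = -80, 0 and +80 mm, stand the rocker switch, the blue key and the red key in an order that varies; they share its yaw.
- rocker_on_end (a point): Point on the top face of the white rocker's 'on' half (console +x side, green stripe near its end), 20 mm from the pivot; moves with the rocker. Pivot along console y, 58 mm above the counter. Each flat half of the V-shaped rocker is 28 mm long (x), 32 mm wide (y), and ends beyond this point. When on, this half lies level, its top 61 mm above the counter, over a housing 68 x 46 mm, top at 52 mm.
- rocker (a joint): Angle of the rocker (rad): near 0 off (-x half about level, +x half rising at about 0.4 rad, its end some 11 mm higher), 0.4 fully on (stop); above 0.32 counts as on. It may start up to 0.08. No spring: about 3 to 4 N pressed down on the raised half moves it, and it stays where it is left.
- blue_key_top (a point): Centre of the top of the blue round key, 28 mm across, 62 mm above the counter when out; its black collar is 42 mm across with its top at 50 mm.
- blue_key (a joint): Travel of the blue key (m): 0 out, 0.006 fully in; it takes about 3 N and stays in where it is pushed, no spring. Above 0.0045 counts as in.
- red_key_top (a point): Centre of the top of the red round key (not to be pressed), same size and height as the blue one.
- red_key (a joint): Travel of the red key (m): 0 out, 0.006 fully in; springs back, 2 N at first and 5 N fully in.
- cradle: Fixed grey cradle on a black rubber foot (90 x 122 x 4 mm); 62 (x) x 94 (y) mm, floor 16 mm and rim 28 mm above the counter; origin at the centre of its underside. Its place and yaw vary; the rear light lies in it.
- rear_light: Loose orange rear light with a black back, lying lens up in the cradle, 48 (x) x 80 (y) x 26 mm, 0.1 to 0.16 kg, top face 42 mm above the counter; origin at the centre of its underside. Its white button is at y = -15 mm of the light.
- light_button_top (a point): Centre of the top of the rear light's white button, 21 mm across, 9 mm proud of the light (51 mm above the counter) when out.
- light_button (a joint): Travel of the light's button (m): 0 out, 0.005 fully down; springs back, 2 N at first and 4 N fully down. Above 0.0035 counts as pressed.
- pedal_wrench: Bystander: loose stainless pedal wrench lying flat beyond the console, about 300 mm long, 8 mm thick; origin under its middle.
- tool_tray: Bystander: loose yellow plastic tray, 110 x 170 x 32 mm, on the robot's side of the cradle; origin under its centre.
- bell: Bystander: loose chrome bicycle bell, 54 mm across, 42 mm high, on the robot's side of the console; origin under its centre.
- tape_roll: Bystander: loose roll of blue bar tape, 64 mm across, 28 mm high, on the robot's side of the console; origin under its centre.
- oil_bottle: Bystander: loose green oil bottle, 44 mm across, 110 mm high, beyond the cradle; origin under its centre.
- mug: Bystander: loose white mug, 80 mm across, 90 mm high, beyond the other things, near the middle line; origin under its centre.
Not all that is in view belongs to the job. What is shaped like the rear_light but pink or yellow is not meant.

How it is judged (in metres and radians):
On the way, in this order (a step that is already met when the one before it is completed fails the run):
1. the rocker is tipped on (value of joint rocker above 0.32 rad), for 0.1 s.
2. the blue key is pushed in (value of joint rocker above 0.32 rad and value of joint blue_key above 0.0045 m), for 0.1 s.
3. the light's button is held down (all of step 2 and value of joint light_button above 0.0035 m), for 0.3 s.
At the end, for the whole second after the job is handed in: The rocker is on (above 0.32 rad), the blue key in (above 4.5 mm), the red key out (below 2 mm), and the fingers hold the rear light's button down (above 3.5 mm, more than 1 N) with the light within 12 mm of where it lay in its cradle (all of step 3 and value of joint red_key below 0.002 m and contact force between the fingers and rear_light above 1 N and distance of rear_light from where it was at the start of the episode below 0.012 m); the arm keeps its last pose, push and grip.
It fails at once if the red key is pressed (above 2 mm) (value of joint red_key above 0.002 m).
It fails at once if the blue key is pressed (above 3 mm) before the rocker is on (value of joint blue_key above 0.003 m and not (value of joint rocker above 0.32 rad)).
It fails at once if the light's button is pressed (above 2.5 mm) before the blue key is in (value of joint light_button above 0.0025 m and not (value of joint blue_key above 0.0045 m)).
It fails at once if the rear light is lifted or moved more than 12 mm (distance of rear_light from where it was at the start of the episode above 0.012 m).
It fails at once if a bystander is moved more than 30 mm (distance of any of pedal_wrench, tool_tray, bell, tape_roll, oil_bottle, mug from where it was at the start of the episode above 0.03 m).
It also fails if it takes over 42 s, if anything falls off the work surface, if the arm or the gripper's body presses on something with over 40 N, if the wrist force passes 120 N, or if a joint passes its speed limit or range.

ROBOT

A 6-joint arm with a two-finger parallel gripper is mounted at the origin on the work surface. World frame = base frame: x ahead of the robot, y to its left, z up, the work surface at z = 0. Lengths are in m, angles in degrees, forces in N, time in s.
With the tool pointing down it reaches from about 0.375 to 0.9 m from the base axis. Payload 3.1 kg.
Tool frame: the origin (TCP) lies at the very end of the fingers, on their centre line; the grasp point (between the pads) lies behind it (bot.grip_depth is the z of the grasp point in the tool frame, in m); z points along the fingers, y is the direction in which the jaws open and shut (so a half turn about z gives the same grasp; the last joint's range is limited). The gripper opens to 87 mm and grips with 3 to 60 N. Pads are 19 mm wide; open, the fingers measure 117 mm over their backs; the gripper's body (75 mm by 190 mm) begins 51 mm behind the grasp point.
Start: joints at [-87.462, 30.224, 82.088, -0, 67.689, -10.227], TCP at [0.138, -0.61, 0.223] pointing down, gripper open.
Joint ranges: [-176.69, 176.69], [-43.24, 126.21], [12.49, 139.97], [-82, 262], [0, 151.66], [-163.58, 163.58]. Speed limits (degrees/s): [159.86, 159.86, 180, 180, 180, 180].

INTERFACE

Orientations are given as a 3x3 rotation matrix whose columns are the frame's x, y, z axes.
In Python, from rig import bot, vision gives the robot as it stands. The module is installed in compiled form; this text tells all that it offers.
- The arm moves only by the shell command python3 -m jog 'ROWS'. ROWS is JSON, a list of rows, each a list of 3 entries, a list of its own where there are three numbers: the shift along the tool's x, y, z in mm, then the turn, a rotation vector about the tool's x, y, z in degrees, then the closure, from 0 (fully open) to 1 (shut). In form: [[[dx, dy, dz], [wx, wy, wz], fingers], ...]. A call has 1 to 12 rows; each row is the pose to reach, as a shift and turn from the pose commanded when the call began, along the tool's axes at that moment; what a row does not reach only later rows make up. A row lasts 1/12 s, in which the tool goes at most 41.7 mm and 7.16 degrees, less where a joint would pass 70% of its speed; a pose out of reach is approached as far as the arm can. A call with a gripper value outside its range is refused whole. The fingers move at their own pace and stop on an object; the grip force is fixed at half the most. Time passes only in rows, so rows that repeat a pose let the fingers close. It gives the time, the measured TCP pose, the force and the opening at its end, in the units of the state.
- bot.read_state(): the state, without advancing time (a new reading comes with each control period).
- vision.capture(name): name is "scene" or "top" or "wrist"; returns the picture (420x560x3 uint8, red, green, blue); there is no depth.
- vision.camera_info(name): a dict with "intrinsics" (3x3 intrinsics, pixels), "camera_from_world" (4x4, takes a point from world to camera coordinates); the wrist camera has in their place "mount" (4x4, takes a point from camera to tool coordinates, whose origin is the TCP and whose axes are the flange's). Camera axes: x right, y up, looking along -z (the intrinsics and any distortion apply to the point x, -y, -z); pixel columns grow to the right and rows downward; lengths in m; the calibration is good to about 2 mm. A picture is of the moment at which its call begins: read the wrist's pose just before it. camera_info takes no time and is no camera call.
- bot.hand_in(): hands the job in, once; it reports no verdict.
The state is a dict: "time_s": time; "joint_positions": joint angles; "qvel": joint speeds; "tau": joint torques, N m; "position": TCP position; "tcp_rot": TCP orientation; "force": force on the tool from outside, world axes, zero at the start; "moment": the same for the moment, N m; "opening": opening from 0.0 (shut) to 1.0 (fully open).
Only numpy, scipy, OpenCV 4.12 (cv2) and the standard library are available. Lean on these libraries where they do the work, as an engineer would, in place of code of your own. Each camera call takes 0.05 s, during which the arm holds its last target. There are 200 camera calls.

## Working session

There is one attempt and no reset: what is moved stays moved. The work goes in short steps, Python scripts to look and compute and a shell command to move; the robot and the scene stay as the last step left them, time stands still between calls to the robot, and variables do not carry over. Pictures are saved under pics/ and viewed, about 8 in all and at most 12, crops included, and the job is handed in when it is done.

```bash
mkdir -p pics; cat > h.py <<'E'
import numpy as np,cv2
from rig import bot,vision
def cap(n,f): 
    s=bot.read_state(); im=vision.capture(n); cv2.imwrite(f'pics/{f}.png',im[:,:,::-1]); return s,im
def ray(n,uv,s=None):
    i=vision.camera_info(n); K=np.array(i['intrinsics'])
    d=np.linalg.solve(K,[uv[0],uv[1],1.]); d=np.array([d[0],-d[1],-d[2]])
    if n=='wrist':
        M=np.array(i['mount']); T=np.eye(4);T[:3,:3]=s['tcp_rot'];T[:3,3]=s['position']; W=T@M
    else: W=np.linalg.inv(np.array(i['camera_from_world']))
    return W[:3,3],W[:3,:3]@d
def at(n,uv,z,s=None):
    o,d=ray(n,uv,s); return np.round(o+d*(z-o[2])/d[2],4)
E
python3 - <<'E'
from h import *
cap('scene','scene0')
s,im=cap('top','top0')
cv2.imwrite('pics/top0b.png',cv2.resize(im[:,:,::-1],(800,600),interpolation=cv2.INTER_CUBIC))
print(s['tcp_rot'],s['position'],s['time_s'],s['force'])
print(vision.camera_info('top'),vision.camera_info('wrist'))
E
```

```text
[[ 9.75276338e-01  2.20988799e-01 -1.20592526e-04]
 [ 2.20988550e-01 -9.75274079e-01  2.12874370e-03]
 [ 3.52817747e-04 -2.10276293e-03 -9.99997727e-01]] [ 0.13810554 -0.60881191  0.2215868 ] 0.05 [ 0.49808084 -0.13498114  0.00636524]
{'intrinsics': array([[469.83865584,   0.        , 294.50098806],
       [  0.        , 469.83865584, 207.9898272 ],
       [  0.        ,   0.        ,   1.        ]]), 'camera_from_world': array([[-0.01393   , -0.99973099,  0.01854463, -0.06894729],
       [ 0.99833797, -0.01286856,  0.05617561, -0.56845752],
       [-0.05592186,  0.01929633,  0.99824867, -1.03200661],
       [ 0.        ,  0.        ,  0.        ,  1.        ]])} {'intrinsics': array([[327.150874  ,   0.        , 280.29932815],
       [  0.        , 327.150874  , 205.83114638],
       [  0.        ,   0.        ,   1.        ]]), 'mount': array([[-1.62018454e-04,  9.54285603e-01,  2.98896239e-01,
         8.28202497e-02],
       [ 9.99999672e-01,  3.91757012e-04, -7.08706392e-04,
         3.70473830e-05],
       [-7.93403004e-04,  2.98896026e-01, -9.54285353e-01,
        -1.61364315e-01],
       [ 0.00000000e+00,  0.00000000e+00,  0.00000000e+00,
         1.00000000e+00]])}
```

View pics/top0b.png

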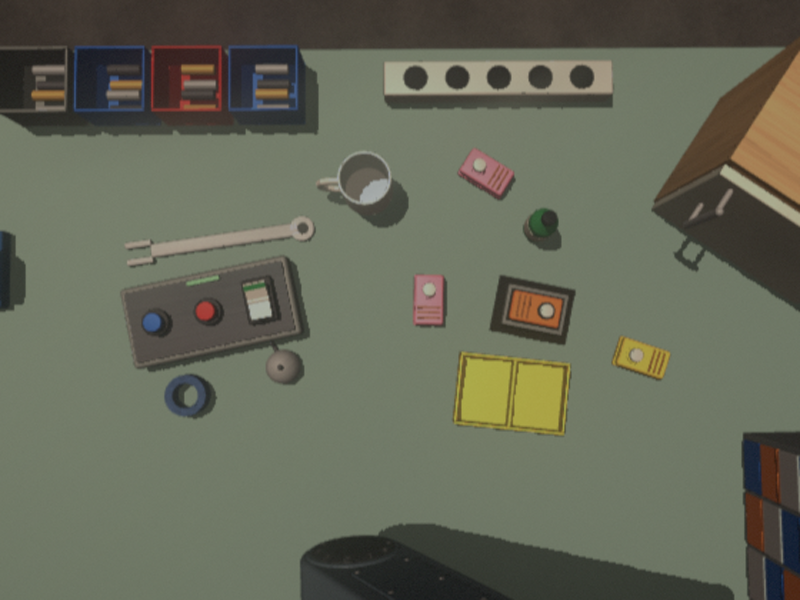

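View pics/scene0.png

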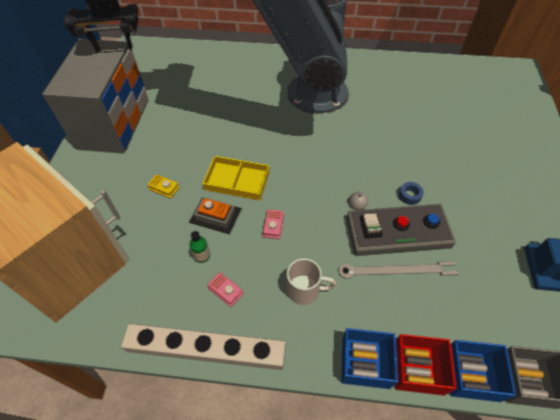

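The top view shows the console with blue key (153,322), red key (207,311) and rocker (257,300). The orange light lies in its cradle at (540,308), button (547,311). Pink bodies at (486,172) and (428,300) and yellow at (641,357) are decoys: wrong colour, and not in a cradle. I'll confirm in an enlarged crop.

```bash
python3 - <<'E'
from h import *
s,im=cap('top','top1'); b=im[:,:,::-1]
a=cv2.resize(b[175:260,80:215],None,fx=5.9,fy=5.9,interpolation=cv2.INTER_CUBIC)
c=b[185:245,335:410]; c=cv2.resize(c,None,fx=5.9,fy=5.9,interpolation=cv2.INTER_CUBIC)
cv2.imwrite('pics/cA.png',a); cv2.imwrite('pics/cB.png',c); print(a.shape,c.shape)
E
```

```text
(502, 796, 3) (354, 442, 3)
```

View pics/cA.png

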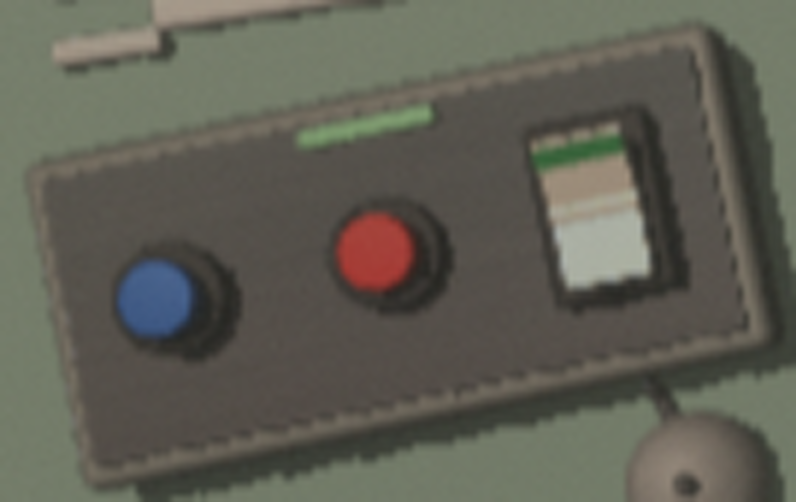

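View pics/cB.png

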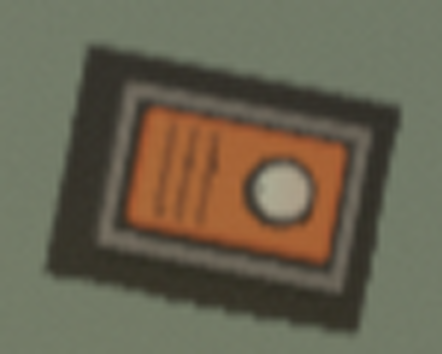

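The crops show blue (155,299), red (376,252), the rocker's green stripe (578,152) on the far (+x) half, and the light's button (280,191). The light is orange, cradled, and has the white button, so it is the one meant.

```bash
python3 - <<'E'
from h import *
A=lambda p:((p[0]+.5)/5.9-.5+80,(p[1]+.5)/5.9-.5+175)
B=lambda p:((p[0]+.5)/5.9-.5+335,(p[1]+.5)/5.9-.5+185)
bl=at('top',A((155,299)),.062); rd=at('top',A((376,252)),.062)
st=at('top',A((578,152)),.068); 
rw=[at('top',A(p),z)for p,z in(((530,140),.072),((618,125),.072),((652,276),.061),((566,290),.061))]
cs=[at('top',A(p),.04)for p in((32,168),(700,28),(768,335),(95,478))]
bt=at('top',B((280,191)),.051)
lt=[at('top',B(p),.042)for p in((152,106),(349,143),(330,264),(130,228))]
ft=[at('top',B(p),.004)for p in((90,45),(402,106),(355,332),(48,270))]
for k,v in dict(bl=bl,rd=rd,st=st,rw=rw,cs=cs,bt=bt,lt=lt,ft=ft).items(): print(k,*v)
yx=lambda v:np.degrees(np.arctan2(-v[0],v[1]))
print('yaw',yx(bl-rd),yx(cs[0]-cs[1]),yx(cs[3]-cs[2]),'light',yx(lt[0]-lt[1]),yx(ft[0]-ft[1]),yx(ft[3]-ft[2]))
yw=yx((cs[0]-cs[1]+cs[3]-cs[2])); r=np.radians(yw); X=np.array([np.cos(r),np.sin(r),0]);Y=np.array([-np.sin(r),np.cos(r),0])
cc=np.mean(cs,axis=0); print('centre',cc,yw,'bl',cc+.08*Y,'rd',cc,'rocker piv',cc-.08*Y,'on',cc-.08*Y+.0195*X)
lc=np.mean(lt,axis=0);print('lightc',lc,np.mean(ft,axis=0)); print(bot.grip_depth,np.linalg.norm(bl-rd))
s=bot.read_state();print(s['position'],np.degrees(np.arctan2(s['tcp_rot'][1][0],s['tcp_rot'][0][0])))
E
```

```text
bl 0.5335 0.3238 0.062
rd 0.5493 0.2451 0.062
st 0.584 0.1715 0.068
rw [0.5882 0.1877 0.072 ] [0.5932 0.1564 0.072 ] [0.5394 0.1466 0.061 ] [0.5348 0.1774 0.061 ]
cs [0.5827 0.3774 0.04  ] [0.6315 0.133  0.04  ] [0.5178 0.1084 0.04  ] [0.469  0.3534 0.04  ]
bt 0.5437 -0.2651 0.051
lt [ 0.5761 -0.2201  0.042 ] [ 0.5614 -0.293   0.042 ] [ 0.5168 -0.2848  0.042 ] [ 0.5311 -0.211   0.042 ]
ft [ 0.6024 -0.2028  0.004 ] [ 0.5774 -0.3227  0.004 ] [ 0.4909 -0.3023  0.004 ] [ 0.5162 -0.1849  0.004 ]
yaw 11.351927907139796 11.29189792015779 11.264952282669562 light -11.400590277339496 -11.777829959627313 -12.161399419175767
centre [0.55025 0.24305 0.04   ] 11.278409215659519 bl [0.53460387 0.32150507 0.04      ] rd [0.55025 0.24305 0.04   ] rocker piv [0.56589613 0.16459493 0.04      ] on [0.58501955 0.16840867 0.04      ]
lightc [ 0.54635  -0.252225  0.042   ] [ 0.546725 -0.253175  0.004   ]
-0.0187 0.08027035567381022
[ 0.13808458 -0.60900112  0.22180971] 12.763501797134106
```

```bash
python3 -m jog '[[[25,-27,0],[0,0,0],1],[[50,-55,0],[0,0,0],1],[[75,-82,0],[0,0,0],1],[[100,-110,0],[0,0,0],1],[[125,-137,0],[0,0,0],1],[[150,-165,0],[0,0,0],1],[[175,-192,0],[0,0,0],1],[[200,-220,0],[0,0,0],1],[[225,-247,0],[0,0,0],1],[[250,-275,0],[0,0,0],1],[[275,-302,0],[0,0,0],1],[[300,-330,0],[0,0,0],1]]'
python3 -m jog '[[[25,-27,0],[0,0,1.5],1],[[50,-55,0],[0,0,1.5],1],[[75,-82,0],[0,0,1.5],1],[[100,-110,0],[0,0,1.5],1],[[125,-137,0],[0,0,1.5],1],[[150,-165,0],[0,0,1.5],1],[[175,-192,0],[0,0,1.5],1],[[200,-220,0],[0,0,1.5],1],[[225,-247,0],[0,0,1.5],1],[[250,-275,0],[0,0,1.5],1],[[275,-302,0],[0,0,1.5],1],[[300,-330,0],[0,0,1.5],1]]'
```

```text
time_s: 1.15
position: [0.3583, -0.2198, 0.2226]
tcp_rot: [[0.975, 0.22, 0.0], [0.22, -0.975, -0.0], [0.0, 0.0, -1.0]]
force: [-0.3, -0.4, 0.0]
opening: 0.173
time_s: 2.15
position: [0.5778, 0.1685, 0.2223]
tcp_rot: [[0.981, 0.196, -0.001], [0.196, -0.981, -0.0], [-0.001, 0.0, -1.0]]
force: [0.8, 0.6, 0.4]
opening: 0.009
```

```bash
python3 -m jog '[[[3,0,30],[0,0,0],1],[[6,1,65],[0,0,0],1],[[6,1,100],[0,0,0],1],[[6,1,130],[0,0,0],1],[[6,1,130],[0,0,0],1],[[6,1,130],[0,0,0],1]]'
python3 - <<'E'
from h import *
s,im=cap('wrist','w1'); print(s['position'],s['force'])
cv2.imwrite('pics/w1b.png',cv2.resize(im[:,:,::-1],(800,600)))
E
```

```text
time_s: 2.65
position: [0.5821, 0.1668, 0.0909]
tcp_rot: [[0.981, 0.195, -0.005], [0.195, -0.981, -0.0], [-0.005, -0.001, -1.0]]
force: [-0.2, -0.7, 0.4]
opening: 0.005
[0.58207087 0.16682256 0.09094579] [-0.21968426 -0.69072525  0.36335474]
```

View pics/w1b.png

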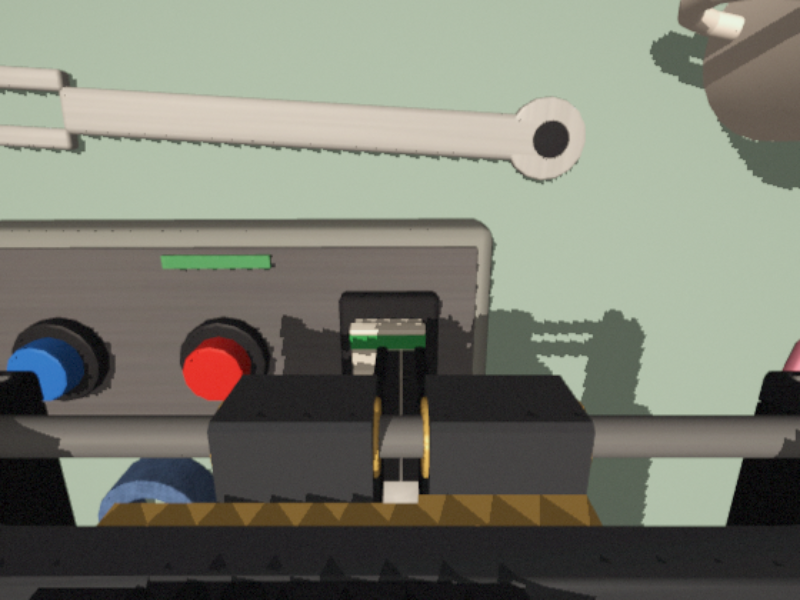

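The wrist picture shows the fingertips (400,360) just behind the green stripe (388,341), over the on half and about 4 mm too far to the right. I'll shift left and press.

```bash
python3 -m jog '[[[1,-4,5],[0,0,0],1],[[2,-4,14],[0,0,0],1],[[2,-4,18],[0,0,0],1],[[2,-4,21],[0,0,0],1],[[2,-4,24],[0,0,0],1],[[2,-4,27],[0,0,0],1],[[2,-4,29],[0,0,0],1],[[2,-4,30],[0,0,0],1],[[2,-4,30],[0,0,0],1]]'
```

```text
time_s: 3.45
position: [0.5855, 0.1712, 0.0628]
tcp_rot: [[0.981, 0.195, 0.002], [0.195, -0.981, 0.0], [0.002, 0.0, -1.0]]
force: [1.8, 1.1, 2.8]
opening: 0.003
```

```bash
python3 -m jog '[[[0,0,1],[0,0,0],1],[[0,0,2],[0,0,0],1],[[0,0,3],[0,0,0],1],[[0,0,3],[0,0,0],1]]'; python3 -m jog '[[[0,0,1],[0,0,0],1],[[0,0,2],[0,0,0],1],[[0,0,2],[0,0,0],1],[[0,0,2],[0,0,0],1]]'
```

```text
time_s: 3.78
position: [0.5854, 0.1712, 0.0613]
tcp_rot: [[0.981, 0.196, 0.002], [0.196, -0.981, -0.0], [0.002, 0.0, -1.0]]
force: [-0.4, -0.6, 11.9]
opening: 0.003
time_s: 4.12
position: [0.5854, 0.1712, 0.0611]
tcp_rot: [[0.981, 0.196, 0.002], [0.196, -0.981, -0.0], [0.002, 0.001, -1.0]]
force: [-1.9, -0.4, 21.3]
opening: 0.004
```

```bash
python3 -m jog '[[[0,0,-25],[0,0,0],1],[[0,0,-60],[0,0,0],1],[[-5,-38,-60],[0,0,0],1],[[-10,-76,-60],[0,0,0],1],[[-15,-114,-60],[0,0,0],1],[[-21,-150,-60],[0,0,0],1],[[-21,-159,-60],[0,0,0],1],[[-21,-159,-60],[0,0,0],1]]'
python3 - <<'E'
from h import *
s,im=cap('wrist','w2'); print(s['position'],s['force'])
s,t=cap('top','t2'); t=cv2.resize(t[165:270,70:220],(800,560),interpolation=cv2.INTER_CUBIC)
cv2.imwrite('pics/t2b.png',t[:,:,::-1])
E
```

```text
time_s: 4.78
position: [0.5299, 0.325, 0.1164]
tcp_rot: [[0.98, 0.2, -0.004], [0.2, -0.98, -0.001], [-0.004, 0.001, -1.0]]
force: [1.0, -1.1, -0.4]
opening: 0.006
[0.52991174 0.32503693 0.11640545] [ 0.99948803 -1.12306232 -0.39400794]
```

View pics/w2.png

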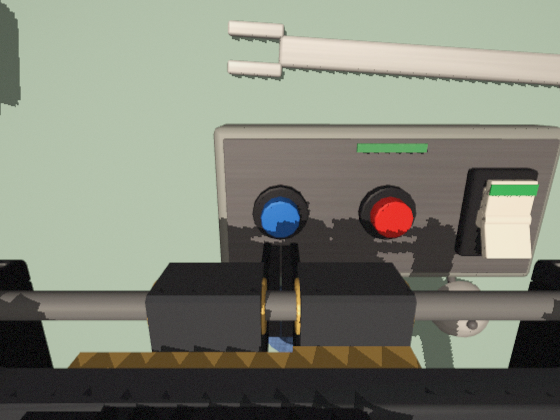

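```bash
python3 - <<'E'
from h import *
s=bot.read_state(); print(s['position'],at('wrist',(280.5,217),.062,s),at('wrist',(393,217),.062,s))
E
```

```text
[0.53193944 0.32230196 0.11665312] [0.5387 0.3233 0.062 ] [0.5541 0.246  0.062 ]
```

The wrist picture shows the rocker's striped half lying flat and the blue key (280,217) in line with the fingertips. Pressing it now.

```bash
python3 -m jog '[[[2,0,20],[0,0,0],1],[[4,0,40],[0,0,0],1],[[4,0,48],[0,0,0],1],[[4,0,52],[0,0,0],1],[[4,0,55],[0,0,0],1],[[4,0,58],[0,0,0],1],[[4,0,60],[0,0,0],1],[[4,0,62],[0,0,0],1],[[4,0,63],[0,0,0],1],[[4,0,63],[0,0,0],1]]'
python3 -m jog '[[[0,0,1],[0,0,0],1],[[0,0,1],[0,0,0],1],[[0,0,1],[0,0,0],1]]'
```

```text
time_s: 5.72
position: [0.5375, 0.3236, 0.0564]
tcp_rot: [[0.981, 0.196, 0.002], [0.196, -0.981, -0.0], [0.001, 0.001, -1.0]]
force: [-0.8, -4.1, 9.2]
opening: 0.006
time_s: 5.97
position: [0.5376, 0.3236, 0.0563]
tcp_rot: [[0.981, 0.196, 0.002], [0.196, -0.981, -0.0], [0.002, 0.001, -1.0]]
force: [-2.7, -3.9, 12.9]
opening: 0.006
```

```bash
python3 -m jog '[[[0,0,-30],[0,0,0],1],[[0,0,-70],[0,0,0],1],[[-5,25,-100],[0,0,0],1],[[-12,64,-100],[0,0,0],1],[[-20,104,-100],[0,0,0],1],[[-27,144,-100],[0,0,0],1],[[-35,184,-100],[0,0,0],1],[[-42,224,-100],[0,0,0],1],[[-50,264,-100],[0,0,0],1],[[-57,304,-100],[0,0,0],1],[[-65,344,-100],[0,0,0],1],[[-72,384,-100],[0,0,0],1]]'
python3 -m jog '[[[-7,39,0],[0,0,5],1],[[-15,78,0],[0,0,10],1],[[-22,117,0],[0,0,15],1],[[-30,156,0],[0,0,20],1],[[-37,194,0],[0,0,23],1],[[-37,194,0],[0,0,23],1],[[-37,194,0],[0,0,23],1],[[-37,194,30],[0,0,23],1],[[-37,194,50],[0,0,23],1],[[-37,194,50],[0,0,23],1],[[-37,194,50],[0,0,23],1]]'
python3 - <<'E'
from h import *
s,im=cap('wrist','w3'); print(s['position'],s['force'],s['tcp_rot'])
E
```

```text
time_s: 6.97
position: [0.5417, -0.0686, 0.1541]
tcp_rot: [[0.981, 0.195, 0.002], [0.195, -0.981, -0.0], [0.002, 0.001, -1.0]]
force: [0.6, -0.5, 0.2]
opening: 0.004
time_s: 7.88
position: [0.5425, -0.2623, 0.1028]
tcp_rot: [[0.979, -0.202, -0.002], [-0.202, -0.979, 0.002], [-0.003, -0.002, -1.0]]
force: [0.7, -0.0, 0.2]
opening: 0.006
[ 0.54245875 -0.26226147  0.10284256] [ 0.68181116 -0.01403843  0.24087008] [[ 0.97944032 -0.20172221 -0.00219124]
 [-0.20171764 -0.97944138  0.00213851]
 [-0.00257757 -0.00165253 -0.99999531]]
```

View pics/w3.png

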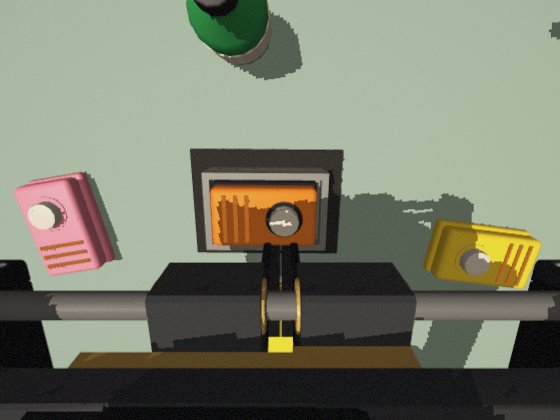

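The picture shows the button at (284,219) on the orange light, just ahead of the fingertips. Bottle is well clear.

```bash
python3 - <<'E'
from h import *
s=bot.read_state(); p=at('wrist',(284,219),.051,s); print(s['position'],p, s['tcp_rot'].T@(p-s['position']) if hasattr(s['tcp_rot'],'T') else np.array(s['tcp_rot']).T@(p-np.array(s['position'])))
E
```

```text
[ 0.54343438 -0.26314909  0.10400415] [ 0.5489 -0.2669  0.051 ] [0.00610078 0.00258581 0.0530045 ]
```

```bash
python3 -m jog '[[[1,1,15],[0,0,0],1],[[3,2,35],[0,0,0],1],[[3,2,45],[0,0,0],1],[[3,2,49],[0,0,0],1],[[3,2,52],[0,0,0],1],[[3,2,54],[0,0,0],1],[[3,2,56],[0,0,0],1],[[3,2,58],[0,0,0],1],[[3,2,58],[0,0,0],1]]'
python3 -m jog '[[[0,0,1],[0,0,0],1],[[0,0,1],[0,0,0],1],[[0,0,1],[0,0,0],1]]'
```

```text
time_s: 8.68
position: [0.5459, -0.2668, 0.0465]
tcp_rot: [[0.979, -0.204, 0.001], [-0.204, -0.979, -0.0], [0.001, -0.0, -1.0]]
force: [-0.4, 2.0, 3.7]
opening: 0.004
time_s: 8.93
position: [0.546, -0.2667, 0.0464]
tcp_rot: [[0.979, -0.203, 0.001], [-0.203, -0.979, -0.0], [0.001, 0.0, -1.0]]
force: [-1.0, 2.1, 9.9]
opening: 0.005
```

```bash
python3 -m jog '[[[0,0,0],[0,0,0],1],[[0,0,0],[0,0,0],1],[[0,0,0],[0,0,0],1],[[0,0,0],[0,0,0],1],[[0,0,0],[0,0,0],1],[[0,0,0],[0,0,0],1]]'
python3 - <<'E'
from h import *
s,b=cap('top','t3'); s,w=cap('wrist','w4'); print(s['position'],s['force'])
f=lambda i:cv2.resize(i,(400,300),interpolation=cv2.INTER_CUBIC)
c=f(b[170:270,80:213]); d=f(cv2.imread('pics/top1.png')[170:270,80:213,::-1])
o=np.vstack([np.hstack([d,c]),np.hstack([f(b),f(w)])]); cv2.imwrite('pics/m.png',o[:,:,::-1])
E
```

```text
time_s: 9.43
position: [0.5459, -0.2667, 0.0464]
tcp_rot: [[0.979, -0.203, 0.001], [-0.203, -0.979, -0.0], [0.001, 0.0, -1.0]]
force: [-1.0, 2.9, 9.4]
opening: 0.003
[ 0.54592376 -0.26672778  0.04634249] [-1.72591135  2.45726425  9.93324351]
```

View pics/m.png

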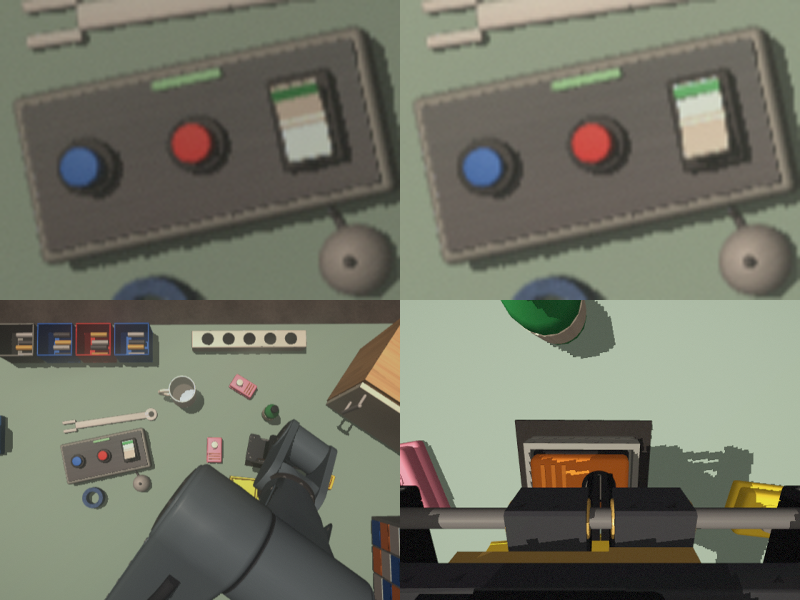

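The before/after crops show the rocker tipped (its striped half is now the bright, level one), the blue key sunk, and the red key still out. The light is in its cradle under the fingertips, and the bystanders I can see are in place.

```bash
python3 -c "
from rig import bot
print(bot.hand_in())"
```

```text
the job is handed in; nothing more can be done
None
```

I did the three presses in order with the closed fingertips, then handed in at about 9.5 s with the light's button still held down. The hand-in gives no verdict.

| Step | Fingertip height where it stopped | Height expected | Push |
|---|---|---|---|
| Rocker on | 61.1 mm | 61 mm | 21 N |
| Blue key in | 56.3 mm | 56 mm | 13 N |
| Light button down, held | 46.4 mm | 46 mm | about 10 N |

- **Last pictures:** the rocker is tipped on, the blue key is sunk and the red key is still out. The light is in its cradle. The bell, tape roll, wrench, mug and bottle look unmoved. The arm hides most of the tray in the top view, so I could not check that properly.
- **Disagreement:** the wrist camera put the keys and the button about 5 mm further in x than the top camera. I aimed between the two for the blue key and the button; no check failed.

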